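Hold a stoppered cell in the photometer's light path

TASK

Lift the lid of the grey cell case by its front tab until it rests open on its stop, then take out the one cell that has a stopper, with the fingers on its two frosted faces only, never on the clear windows. Carry it to the photometer bench and hold it upright in the air in the gap between lamp and detector, centred in the beam, so that the light passes straight through its two clear windows. Finish holding it there, still gripped and at rest, touching nothing but the fingers; leave the lid open, and the other two cells and the loose things around undisturbed.

Things in the scene. Friction and masses are not known exactly. Their poses are not given: they have to be found in the camera images.
- lid_tab (a point): Point on the black pull tab of the case lid. The tab is 18 mm wide (case y), 7 mm thick and sticks out 35 mm level from the middle of the lid's front; this point is 26 mm out from the lid's front face (9 mm short of the tab's end), at mid thickness, 50 mm above the worktop when shut. The tab turns with the lid; pinched on its two sides it can pivot between the fingers.
- lid_hinge (a point): Middle of the lid's hinge line, fixed to the case, at the top of the base's back wall, 32 mm above the worktop. Its x axis points to the back of the case, its y axis along the hinge. The lid (116 x 170 mm, 48 mm deep, hollow below, 0.14 kg) turns about this y axis: the tab point is 142 mm in front of and 18 mm above the hinge when shut, and goes up and back.
- case_lid (a joint): Lid angle in rad: 0 shut, 1.92 open on its stop, leaning back past upright. The hinge is nearly free: released below about 1.2 it falls shut, beyond about 1.3 it falls open onto its stop.
- case: Grey plastic cell case, fixed to the worktop; base 116 (x) x 170 (y) x 32 mm, origin at the centre of its underside, x to its back, front with the tab at -x. Shut, it is 80 mm high. Inside, dark foam with its top 28 mm above the worktop has three slots 10 mm deep in a row along y (50 mm apart, 12 mm in front of the case centre), with one upright cell in each, about 1 mm loose all round. The cells' windows face the case's front and back.
- cell_grip (a point): On the upright axis of the stoppered cell, at a good height to grip: 32 mm above its underside, 22 mm above the foam while it stands in the case. The cell is 22 (x) x 16 (y) x 50 mm and weighs about 0.04 kg; the frosted faces are the two 22 mm wide sides (+y and -y, 16 mm apart), the clear windows are the two narrow sides (+x and -x). A white round stopper, 13 mm wide, stands 7 mm above the rim. Any of the three slots may hold it.
- cell: The stoppered cell itself; origin at the centre of its underside, x through the clear windows, y through the frosted faces, z up.
- cell_windows: The two clear windows of the stoppered cell (11 mm wide, 47 mm high, at +x and -x, set between the frosted walls and standing 0.5 mm proud of their edges); the same origin and axes as the cell. Not to be touched by the fingers.
- bench: Photometer bench, fixed: aluminium plate 90 (x) x 250 (y) x 10 mm, origin at the centre of its underside, with a grey lamp head near its +y end and a like detector head near its -y end. The heads reach 104 mm above the worktop and each has a dark barrel 28 mm thick pointing inward; the barrels' ends are 80 mm apart.
- beam_mid (a point): Midpoint of the light path, on the beam line half-way between the two barrel ends, 75 mm above the worktop and 65 mm above the plate; axes of the bench: the beam runs along y.
- spare_a_grip (a point): The same point (32 mm above the underside, on the axis) of another cell of the same size, without stopper, standing in the case; stays there.
- spare_b_grip (a point): The same point of the third cell, also without stopper; stays there.
- beaker: Glass beaker, 52 mm wide, 70 mm high, origin at the centre of its underside; to be left alone.
- jar: Plastic sample jar with screw cap, 55 mm wide, 72 mm high, origin at the centre of its underside; to be left alone.
- tin: Aluminium tin, 58 mm wide, 36 mm high, origin at the centre of its underside; to be left alone.
- dish: Shallow glass dish, 61 mm wide, 14 mm high, origin at the centre of its underside; to be left alone.

How it is judged:
On the way, in this order (a step that is already met when the one before it is completed fails the run):
1. the lid rests open on its stop (value of joint case_lid above 1.8 rad), for 0.3 s.
2. the stoppered cell is gripped and lifted clear of its slot (contact force between the fingers and cell above 1 N and height (world z) of cell above 0.045 m and value of joint case_lid above 1.8 rad), for 0.2 s.
At the end, for the whole second after the job is handed in: Stoppered cell gripped, at rest, upright and square to the beam within 0.15 rad; its axis within 5 mm of the beam sideways, grip point within 14 mm in height, 22 mm along the beam; bench and windows untouched; lid beyond 1.8 rad; other cells moved under 8 mm, loose things under 15 mm (value of joint case_lid above 1.8 rad and contact force between the fingers and cell above 1 N and contact force between the fingers and cell_windows below 0.3 N and contact force between cell and bench below 0.05 N and x of cell_grip in the frame of beam_mid between -0.005 and 0.005 m and y of cell_grip in the frame of beam_mid between -0.022 and 0.022 m and z of cell_grip in the frame of beam_mid between -0.014 and 0.014 m and angle between the x axis of cell and the y axis of bench, either way round below 0.15 rad and angle between cell's own z axis and vertical below 0.15 rad and linear speed of cell below 0.02 m/s and distance of each of spare_a_grip, spare_b_grip from where it was at the start of the episode below 0.008 m and distance of each of beaker, jar, tin, dish from where it was at the start of the episode below 0.015 m); the arm keeps its last pose, push and grip.
It fails at once if the fingers press on a clear window of the cell (contact force between the fingers and cell_windows above 0.5 N).
It fails at once if another cell is disturbed by more than 15 mm (distance of any of spare_a_grip, spare_b_grip from where it was at the start of the episode above 0.015 m).
It fails at once if a loose bystander is pushed more than 20 mm (distance of any of beaker, jar, tin, dish from where it was at the start of the episode above 0.02 m).
It also fails if it takes over 56 s, if anything falls off the work surface, if the arm or the gripper's body presses on something with over 40 N, if the wrist force passes 120 N, or if a joint passes its speed limit or range.

ROBOT

A 6-joint arm with a two-finger parallel gripper is mounted at the origin on a cart in front of the work surface, level with it; the furniture and walls round the work are solid. World frame = base frame: x ahead of the robot, y to its left, z up, the work surface at z = 0. Lengths are in m, angles in rad, forces in N, time in s.
With the tool pointing down it reaches from about 0.25 to 0.85 m from the base axis. Payload 12.5 kg.
Tool frame: the origin (TCP) lies midway between the tips of the shut fingers; the grasp point (between the pads) lies 19 mm behind it; z points along the fingers, y is the line along which they close (so a half turn about z gives the same grasp; the last joint's range is limited). The gripper opens to 93 mm and grips with 3 to 60 N. Pads are 15 mm wide; open, the fingers measure 128 mm over their backs; the gripper's body (75 mm by 188 mm) begins 65 mm behind the grasp point.
Start: joints at [1.113, 0.351, 1.652, -0, 1.139, -0.085], TCP at [0.2, 0.512, 0.219] pointing down, gripper open.
Joint ranges: [-2.75, 2.75], [-0.79, 2.1], [0.01, 2.65], [-1.57, 4.71], [0.07, 3.14], [-2.87, 2.87]. Speed limits (rad/s): [2.22, 2.22, 2.79, 3.14, 3.14, 3.14].

INTERFACE

Orientations are given as [roll, pitch, yaw] about the fixed x, y, z axes, in that order (R = Rz(yaw) Ry(pitch) Rx(roll)).
In Python, from station import monitor, viewer, order gives the robot as it stands.
- The arm moves only by the tool drive_tool, never from a script. Its argument "motion" is a list of rows, each a list of 7 numbers: the shift along the tool's x, y, z in cm, then the turn, a rotation vector about the tool's x, y, z in rad, then the gripper's target within -1 to 1 (fully open at 1, half-way at 0, shut at -1). A call has 1 to 12 rows; each row shifts and turns the commanded pose from where the row before left it, along the tool's axes as they then stand; what a row does not reach is not made up. A row lasts 1/10 s, in which the tool goes at most 50 mm and 8.59 degrees, less where a joint would pass 70% of its speed; a pose out of reach is approached as far as the arm can. A call is refused whole if a number of a shift passes 5 or a number of a turn 0.15, either way. A call with a gripper value outside its range is refused whole. The fingers move at their own pace and stop on an object; "squeeze" is the grip in N (left out, the last holds). Time passes only in rows, so rows that do not move let the fingers close. It gives the time, the measured TCP pose, the force, the opening and the grip force at its end, in the units of the state.
- monitor.state(): the state, without advancing time (a new reading comes with each control period).
- viewer.capture(name): name is "side" or "top" or "wrist"; returns the picture (384x512x3 uint8, red, green, blue); there is no depth.
- viewer.calibration(name): a dict with "fx", "fy", "cx", "cy" (pixels), "R" (3x3) and "t" (3): a world point X has camera coordinates R X + t. Camera axes: x right, y down, z forward; pixel columns grow to the right and rows downward; lengths in m; the calibration is good to about 2 mm. A picture is of the moment at which its call begins: read the wrist's pose just before it. calibration takes no time and is no camera call; for the wrist camera it gives the pose at the moment of the call.
- order.sign_off(): hands the job in; it is judged then, once.
The state is a dict: "time_s": time; "q": joint angles; "qd": joint speeds; "joint_efforts": joint torques, N m; "eef_pos": TCP position; "ee_rot": TCP orientation; "ft_force": force on the tool from outside, world axes, zero at the start; "torque": the same for the moment, N m; "grip_width": finger opening in m; "grasp_force": force on a finger pad.
Only numpy, scipy, OpenCV 4.12 (cv2) and the standard library are available. Lean on these libraries where they do the work, as an engineer would, in place of code of your own. Each camera call takes 0.05 s, during which the arm holds its last target. There are 200 camera calls.

## Working session

There is one attempt and no reset: what is moved stays moved. The work goes in short steps, Python scripts to look and compute and a tool call to move; the robot and the scene stay as the last step left them, time stands still between calls to the robot, and variables do not carry over. Pictures are saved under pics/ and viewed, at most 10 in all, crops included, and the job is handed in when it is done.

Besides the shell and the picture viewer there is one more tool, called after ">>>" by a JSON object that holds its "api" and its "payload", one argument or row to a line. drive_tool: Moves the arm, as the interface text tells. Its arguments: {"type":"object","properties":{"motion":{"type":"array","items":{"type":"array","items":{"type":"number"}}},"squeeze":{"type":"number"}},"required":["motion"]}

```bash
mkdir -p pics; ls; python3 - <<'E'
from station import monitor, viewer
import cv2,numpy as np
a=viewer.capture("top");b=viewer.capture("side")
cv2.imwrite("pics/top0.png",a[:,:,::-1]);cv2.imwrite("pics/side0.png",b[:,:,::-1])
for n in("top","side","wrist"):
    c=viewer.calibration(n);R=np.array(c["R"]);print(n,c["fx"],c["cx"],c["cy"],(-R.T@c["t"]).round(3),R.round(3).tolist())
s=monitor.state();print(s)
E
```

```text
pics
top 401.2486099922803 260.7968725692992 188.11619321100997 [ 0.434 -0.017  1.162] [[-0.01, -1.0, -0.007], [-0.994, 0.011, -0.105], [0.105, 0.006, -0.994]]
side 373.1604434049692 252.14167065039567 189.8071156700955 [1.04  0.659 0.574] [[-0.78, 0.626, -0.026], [0.335, 0.382, -0.861], [-0.529, -0.68, -0.508]]
wrist 297.8910105358096 258.5525107424901 192.1004825238635 [0.134 0.538 0.384] [[0.364, 0.931, -0.0], [0.9, -0.352, 0.259], [0.241, -0.094, -0.966]]
{'time_s': 0.1, 'q': array([ 1.11343645e+00,  3.51172721e-01,  1.65233699e+00,  3.06124475e-05,
        1.13910406e+00, -8.45984844e-02]), 'qd': array([-0.00141041, -0.00173018, -0.00303247,  0.00091722,  0.00189894,
       -0.00020157]), 'joint_efforts': array([-3.23715703e-04, -4.98034787e+01, -2.85706133e+01,  6.99338433e-02,
        2.38547620e-02,  3.59442208e-05]), 'eef_pos': array([0.20013891, 0.51197109, 0.21816932]), 'ee_rot': array([-3.14057754e+00, -1.13973477e-04,  2.76881838e+00]), 'ft_force': array([ 0.5253747 , -0.71475687,  0.12581816]), 'torque': array([-0.00755653, -0.00124177,  0.01900354]), 'grasp_force': 0.0, 'grip_width': 0.09313999686060846}
```

View pics/top0.png

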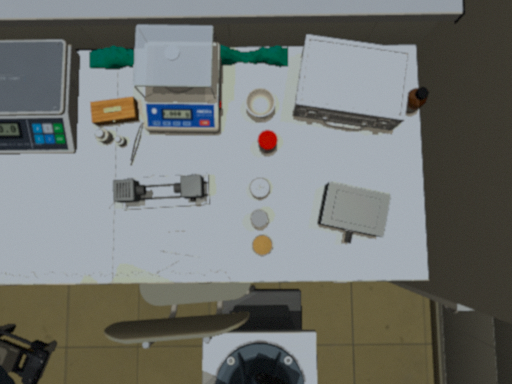

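View pics/side0.png

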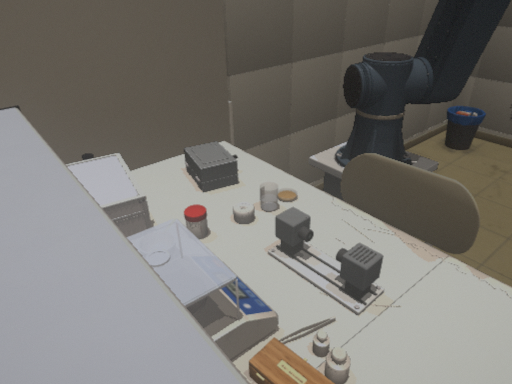

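The top view shows the case at about (355,210) with its tab at (347,237), facing the robot. The bench is at about (163,190). The jar, beaker, tin and dish stand near column 260. The side view agrees.

```bash
cat > h.py <<'E'
import numpy as np,cv2
from station import monitor,viewer
def ray(c,u,v,z):
    R=np.array(c["R"]);o=-R.T@np.array(c["t"])
    d=R.T@np.array([(u-c["cx"])/c["fx"],(v-c["cy"])/c["fy"],1]);return o+d*(z-o[2])/d[2]
def proj(c,X):
    p=np.array(c["R"])@X+c["t"];return np.array([c["cx"]+c["fx"]*p[0]/p[2],c["cy"]+c["fy"]*p[1]/p[2]])
E
python3 - <<'E'
from h import *
im=cv2.imread("pics/top0.png");c=viewer.calibration("top")
hsv=cv2.cvtColor(im,cv2.COLOR_BGR2HSV)
g=cv2.cvtColor(im,cv2.COLOR_BGR2GRAY)
# tab
m=np.zeros_like(g);m[225:250,335:365]=(g[225:250,335:365]<70)*255
for k in cv2.findContours(m,0,1)[0]:
    if cv2.contourArea(k)>10:
        r=cv2.minAreaRect(k);print("tab",r,ray(c,*r[0],.05))
# case lid
m=np.zeros_like(g);m[170:250,305:400]=((g[170:250,305:400]<195))*255
m=cv2.morphologyEx(m,cv2.MORPH_OPEN,np.ones((9,9)))
k=max(cv2.findContours(m,0,1)[0],key=cv2.contourArea);r=cv2.minAreaRect(k);print("case",r)
for p in cv2.boxPoints(r):print(p,ray(c,*p,.08).round(3),ray(c,*p,.0).round(3))
a=cv2.resize(im[165:255,300:400],None,fx=4,fy=4,interpolation=2);b=cv2.resize(im[165:225,105:215],None,fx=3.6,fy=3.6,interpolation=2)
o=np.zeros((600,400,3),np.uint8);o[:360]=a;o[380:380+b.shape[0],:b.shape[1]]=b[:,:400]
cv2.imwrite("pics/crop.png",o)
E
```

```text
tab ((348.23077392578125, 236.34616088867188), (6.079599857330322, 10.394155502319336), 11.309932708740234) [ 0.41523151 -0.24896131  0.05      ]
case ((351.9999694824219, 209.49996948242188), (93.99998474121094, 78.99998474121094), -0.0)
[304.99997 248.99997] [ 0.383 -0.127  0.08 ] [ 0.38  -0.135  0.   ]
[304.99997 169.99997] [ 0.596 -0.131  0.08 ] [ 0.608 -0.14   0.   ]
[398.99997 169.99997] [ 0.593 -0.386  0.08 ] [ 0.605 -0.414  0.   ]
[398.99997 248.99997] [ 0.381 -0.377  0.08 ] [ 0.377 -0.403  0.   ]
```

View pics/crop.png

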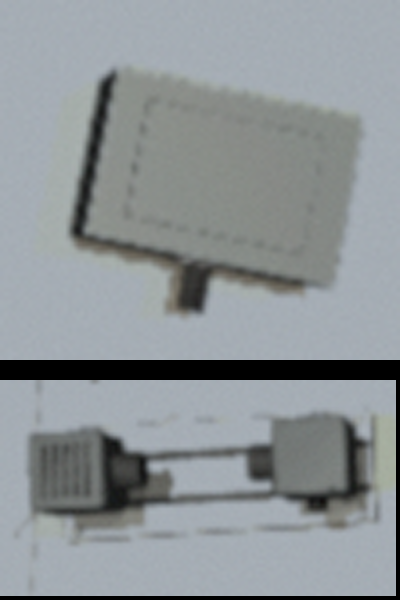

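The crop shows the lid's top corners near full-image (329,182), (390,194), (383,236) and (320,224). The barrel ends are near (145,189) and (174,187.5).

```bash
python3 - <<'E'
from h import *
c=viewer.calibration("top")
P=[ray(c,*p,.08)[:2] for p in [(329,182.5),(390,194.5),(383,236.5),(320,224.2)]]
BL,BR,FR,FL=P
for p in P:print(p.round(3))
print("sides",np.linalg.norm(BL-BR),np.linalg.norm(FL-FR),np.linalg.norm(BL-FL),np.linalg.norm(BR-FR))
y=(BL-BR)+(FL-FR);print("yaw",np.arctan2(-y[0],y[1]), "x-based",[np.arctan2(*(a-b)[::-1]) for a,b in((BL,FL),(BR,FR))])
print("centre",sum(P)/4)
a=ray(c,145.3,189.4,.08);b=ray(c,174.4,187.5,.08);print(a,b,"mid",(a+b)/2,np.linalg.norm(a-b),"yaw",np.arctan2(-(a-b)[0],(a-b)[1]))
a=ray(c,105+75/3.6,165+163/3.6,.01);b=ray(c,105+375/3.6,165+140/3.6,.01);print(a,b,np.linalg.norm(a-b),"yaw",np.arctan2(-(a-b)[0],(a-b)[1]))
E
```

```text
[ 0.561 -0.195]
[ 0.527 -0.359]
[ 0.414 -0.335]
[ 0.449 -0.168]
sides 0.16717682514055326 0.17077733333759243 0.1156098470789492 0.1148174124253492
yaw -0.2050108364171234 x-based [np.float64(-0.23779969799193812), np.float64(-0.20666145320140952)]
centre [ 0.48780495 -0.26447022]
[0.54768588 0.30331725 0.08      ] [0.55202984 0.22425732 0.08      ] mid [0.54985786 0.26378729 0.08      ] 0.07917917887131262 yaw 0.05488990093563992
[0.49526694 0.37889848 0.01      ] [0.51117469 0.13908815 0.01      ] 0.24033736841747885 yaw 0.06623765804231155
```

>>> {"api": "drive_tool", "payload": {
  "motion": [
    [-1.93,-2.63,0,0,0,0,1],
    [-1.93,-2.63,0,0,0,0,1],
    [-1.93,-2.63,0,0,0,0,1],
    [-1.93,-2.63,0,0,0,0,1],
    [-1.93,-2.63,0,0,0,0,1],
    [-1.93,-2.63,0,0,0,0,1],
    [-1.93,-2.63,0,0,0,0,1],
    [-1.93,-2.63,0,0,0,0,1],
    [-1.93,-2.63,0,0,0,0,1],
    [-1.93,-2.63,0,0,0,0,1],
    [-1.93,-2.63,0,0,0,0,1],
    [-1.93,-2.63,0,0,0,0,1]
  ]
}}

```text
time_s: 1.3
eef_pos: [0.301, 0.1327, 0.2186]
ee_rot: [3.142, 0.0, 2.769]
ft_force: [0.3, 0.2, 0.4]
grip_width: 0.0925
grasp_force: 0.0
```

>>> {"api": "drive_tool", "payload": {
  "motion": [
    [-1.93,-2.63,0,0,0,0,1],
    [-1.93,-2.63,0,0,0,0,1],
    [-1.93,-2.63,0,0,0,0,1],
    [-1.93,-2.63,0,0,0,0,1],
    [-1.93,-2.63,0,0,0,0,1],
    [-1.93,-2.63,0,0,0,0,1],
    [-1.93,-2.63,0,0,0,0,1],
    [-1.93,-2.63,0,0,0,0,1],
    [-1.93,-2.63,0,0,0,-0.08,1],
    [-1.93,-2.63,0,0,0,-0.08,1],
    [0,0,0,0,0,0,1],
    [0,0,0,0,0,0,1]
  ]
}}

```text
time_s: 2.5
eef_pos: [0.3871, -0.1805, 0.2182]
ee_rot: [3.141, -0.001, 2.927]
ft_force: [-0.3, 0.2, -0.4]
grip_width: 0.0929
grasp_force: 0.0
```

```bash
python3 - <<'E'
from h import *
s=monitor.state();c=viewer.calibration("wrist");a=viewer.capture("wrist")
import pickle;pickle.dump((c,s),open("w1.pkl","wb"))
print(s["time_s"],s["eef_pos"],s["ee_rot"],s["q"])
cv2.imwrite("pics/w1.png",a[:,:,::-1])
for n,X in dict(tab=[.4058,-.2465,.05],BL=[.561,-.195,.08],FL=[.449,-.168,.08],FR=[.414,-.335,.08]).items():print(n,proj(c,np.array(X)))
E
```

```text
2.5 [ 0.38710877 -0.18048116  0.21820984] [ 3.14105048e+00 -1.12900197e-03  2.92671968e+00] [-5.45449388e-01  1.25045201e-01  1.94799701e+00  1.66869752e-04
  1.06979430e+00 -1.90145267e+00]
tab [206.79897055 203.82469316]
BL [277.4579678  323.39141853]
FL [281.45623199 234.03104465]
FR [126.29073534 235.27865841]
```

View pics/w1.png

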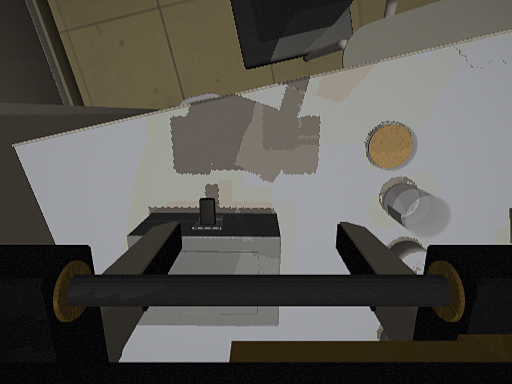

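The wrist view, with rows running forward, shows the tab from its end at about (207,198) to the lid face at about (207,226). The predicted grip point is (207,204), which matches the top view.

```bash
python3 - <<'E'
from h import *
import pickle
c,s=pickle.load(open("w1.pkl","rb"));im=cv2.imread("pics/w1.png");g=cv2.cvtColor(im,6)
m=np.zeros_like(g);m[190:228,190:225]=(g[190:228,190:225]<50)*255
for r in range(196,228,4):
    x=np.where(m[r])[0];print(r,(x.min(),x.max()) if len(x) else None)
e=ray(c,207,198,.0535);print("end",e)
yaw=-.21;X=np.array([np.cos(yaw),np.sin(yaw),0]);tp=e+.009*X;print("tabpt",tp)
xt=np.array([np.cos(s["ee_rot"][2]),np.sin(s["ee_rot"][2])]);yt=np.array([xt[1],-xt[0]])
d=tp[:2]-s["eef_pos"][:2];print("move tool x,y cm",100*d@xt,100*d@yt)
E
```

```text
196 None
200 (np.int64(200), np.int64(214))
204 (np.int64(200), np.int64(214))
208 (np.int64(199), np.int64(214))
212 (np.int64(200), np.int64(215))
216 (np.int64(190), np.int64(224))
220 (np.int64(190), np.int64(224))
224 (np.int64(190), np.int64(224))
end [ 0.39811539 -0.24361693  0.0535    ]
tabpt [ 0.40691766 -0.24549307  0.0535    ]
move tool x,y cm -3.3215411015492267 -5.929314414417552
```

>>> {"api": "drive_tool", "payload": {
  "motion": [
    [-1.65,-2.95,2,0,0,0,0.3],
    [-1.65,-2.95,2,0,0,0,0],
    [0,0,3,0,0,0,-0.1],
    [0,0,3,0,0,0,-0.1],
    [0,0,3,0,0,0,-0.1],
    [0,0,3,0,0,0,-0.1],
    [0,0,1.7,0,0,0,-0.1],
    [0,0,1,0,0,0,-0.1],
    [0,0,0,0,0,0,-0.1],
    [0,0,0,0,0,0,-0.1]
  ],
  "squeeze": 15
}}

```text
time_s: 3.55
eef_pos: [0.4076, -0.245, 0.0324]
ee_rot: [-3.141, 0.001, 2.929]
ft_force: [-0.4, -0.3, -0.6]
grip_width: 0.0418
grasp_force: 0.0
```

>>> {"api": "drive_tool", "payload": {
  "motion": [
    [0,0,0,0,0,0,-0.7],
    [0,0,0,0,0,0,-1],
    [0,0,0,0,0,0,-1],
    [0,0,0,0,0,0,-1],
    [0,0,0,0,0,0,-1],
    [0,0,0,0,0,0,-1]
  ]
}}

```text
time_s: 4.15
eef_pos: [0.4073, -0.2466, 0.0321]
ee_rot: [-3.139, 0.001, 2.929]
ft_force: [-6.0, -11.5, 0.6]
grip_width: 0.0181
grasp_force: 15.0
```

>>> {"api": "drive_tool", "payload": {
  "motion": [
    [-0.31,0,-1.63,0,0,0,-1],
    [-0.49,0,-1.58,0,0,0,-1],
    [-0.67,0,-1.52,0,0,0,-1],
    [-0.84,0,-1.43,0,0,0,-1],
    [-1.0,0,-1.32,0,0,0,-1],
    [-1.15,0,-1.19,0,0,0,-1],
    [-1.28,0,-1.06,0,0,0,-1],
    [-1.39,0,-0.9,0,0,0,-1],
    [0,0,0,0,0,0,-1]
  ]
}}

```text
time_s: 5.05
eef_pos: [0.4785, -0.2627, 0.1397]
ee_rot: [-3.137, 0.004, 2.929]
ft_force: [-6.1, -11.9, 5.8]
grip_width: 0.0182
grasp_force: 15.0
```

>>> {"api": "drive_tool", "payload": {
  "motion": [
    [-1.48,0,-0.74,0,0,0,-1],
    [-1.56,0,-0.55,0,0,0,-1],
    [-1.62,0,-0.38,0,0,0,-1],
    [-1.65,0,-0.18,0,0,0,-1],
    [-1.65,0,0,0,0,0,-1],
    [-1.65,0,0.2,0,0,0,-1],
    [-1.61,0,0.39,0,0,0,-1],
    [-1.3,0,0.46,0,0,0,-1],
    [0,0,0,0,0,0,-1],
    [0,0,0,0,0,0,-1]
  ]
}}

```text
time_s: 6.05
eef_pos: [0.5995, -0.2901, 0.1467]
ee_rot: [-3.136, 0.003, 2.928]
ft_force: [-1.6, -16.1, 0.5]
grip_width: 0.0177
grasp_force: 15.0
```

```bash
python3 - <<'E'
from h import *
cv2.imwrite("pics/s2.png",viewer.capture("side")[60:300,80:400,::-1])
E
```

```text
(no output)
```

View pics/s2.png

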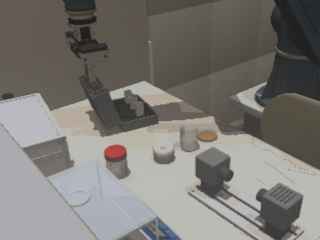

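The lid stands open in the gripper, with three cells visible in the foam. I'll release the tab, rise and back off for a look.

>>> {"api": "drive_tool", "payload": {
  "motion": [
    [0,0,0,0,0,0,0],
    [0,0,0,0,0,0,0],
    [0,0,0,0,0,0,0],
    [0,0,-2,0,0,0,0],
    [0,0,-3,0,0,0,0],
    [1,0,-2,0,0,0,0],
    [4,0,0,0,0,0,0],
    [4,0,0,0,0,0,0],
    [4,0,0,0,0,0,0],
    [4,0,0,0,0,0,0],
    [3,0,0,0,0,0,0],
    [0,0,0,0,0,0,0]
  ]
}}

```text
time_s: 7.3
eef_pos: [0.4014, -0.2433, 0.2161]
ee_rot: [3.141, -0.001, 2.928]
ft_force: [-0.2, -0.2, 0.6]
grip_width: 0.0461
grasp_force: 0.0
```

>>> {"api": "drive_tool", "payload": {
  "motion": [
    [0,0,0,0,0,0,0],
    [0,0,0,0,0,0,0]
  ]
}}

```text
time_s: 7.5
eef_pos: [0.4048, -0.2446, 0.2161]
ee_rot: [-3.141, 0.001, 2.929]
ft_force: [-0.7, 0.1, 0.0]
grip_width: 0.0463
grasp_force: 0.0
```

```bash
python3 - <<'E'
from h import *
import pickle
s=monitor.state();c=viewer.calibration("wrist");a=viewer.capture("wrist");t=viewer.capture("top");ct=viewer.calibration("top")
pickle.dump((c,s,ct),open("w2.pkl","wb"));cv2.imwrite("pics/w2.png",a[:,:,::-1]);cv2.imwrite("pics/t2.png",t[:,:,::-1])
print(s["eef_pos"],s["ee_rot"])
o=np.zeros((540,800,3),np.uint8);o[:384,:512]=a[:,:,::-1]
k=cv2.resize(t[160:255,300:370,::-1],None,fx=4,fy=4,interpolation=2);o[:380,515:795]=k
cv2.imwrite("pics/v2.png",o[:384])
E
```

```text
[ 0.40478937 -0.24462523  0.21607674] [-3.14143891e+00  6.58794868e-04  2.92915304e+00]
```

View pics/v2.png

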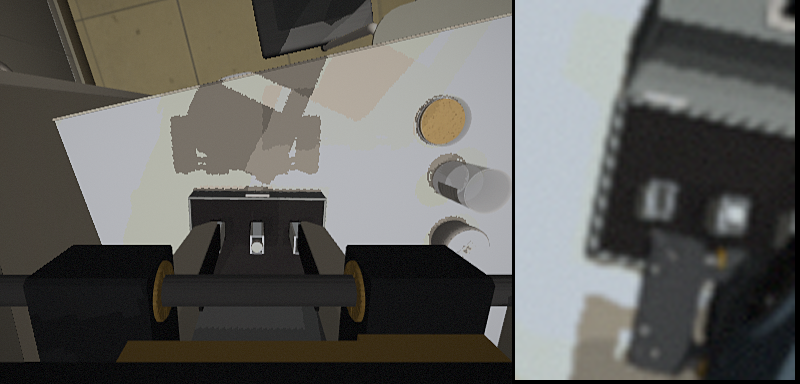

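The middle cell, with a white disc at (257,247), looks like the stoppered one, but the fingers hide the outer two. I'll back off and look closer.

>>> {"api": "drive_tool", "payload": {
  "motion": [
    [4,0,0,0,0,0,0.3],
    [3,0,0,0,0,0,0.3],
    [0,0,0,0,0,0,0.3],
    [0,0,0,0,0,0,0.3],
    [0,0,0,0,0,0,0.3]
  ]
}}

```text
time_s: 8.1
eef_pos: [0.3364, -0.23, 0.216]
ee_rot: [-3.141, 0.001, 2.929]
ft_force: [-0.7, -0.4, 0.1]
grip_width: 0.0604
grasp_force: 0.0
```

```bash
python3 - <<'E'
from h import *
import pickle
s=monitor.state();c=viewer.calibration("wrist");a=viewer.capture("wrist")[:,:,::-1]
pickle.dump((c,s),open("w3.pkl","wb"));cv2.imwrite("pics/w3.png",a)
print(s["eef_pos"],s["ee_rot"])
cv2.imwrite("pics/v3.png",cv2.resize(a[170:290,170:340],None,fx=4.5,fy=4.5,interpolation=2))
E
```

```text
[ 0.33641587 -0.2300375   0.21604185] [-3.14138748e+00  5.26668224e-04  2.92911013e+00]
```

View pics/v3.png

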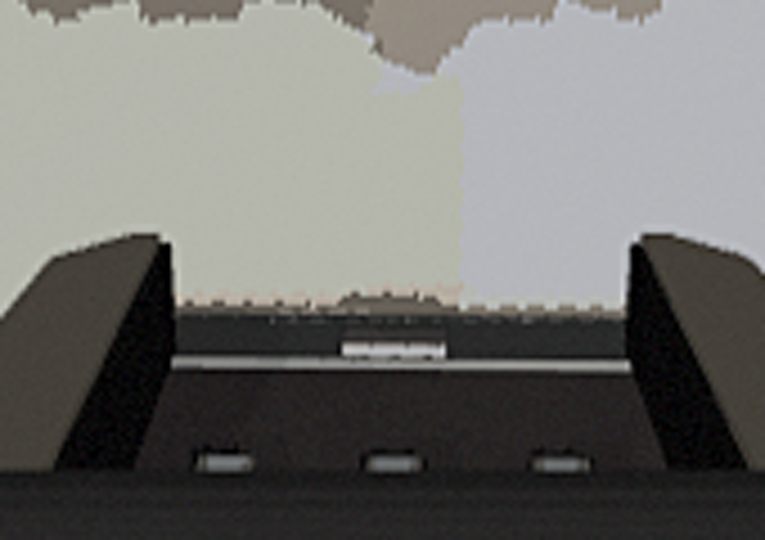

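That was the wrong way, since rows run forward in this view. I'll move forward over the cells instead.

>>> {"api": "drive_tool", "payload": {
  "motion": [
    [-4,0,0,0,0,0,0.3],
    [-4,0,0,0,0,0,0.3],
    [-4,0,0,0,0,0,0.3],
    [-1.5,0,0,0,0,0,0.3],
    [0,0,0,0,0,0,0.3],
    [0,0,0,0,0,0,0.3]
  ]
}}

```text
time_s: 8.75
eef_pos: [0.4672, -0.2578, 0.2153]
ee_rot: [3.141, -0.001, 2.929]
ft_force: [-0.3, 0.2, -0.5]
grip_width: 0.0606
grasp_force: 0.0
```

```bash
python3 - <<'E'
from h import *
import pickle
s=monitor.state();c=viewer.calibration("wrist");a=viewer.capture("wrist")[:,:,::-1]
pickle.dump((c,s),open("w4.pkl","wb"));cv2.imwrite("pics/w4.png",a)
print(s["eef_pos"],s["ee_rot"],[proj(c,np.array([.476,-.2615,z])).round(1) for z in(.068,.075)])
cv2.imwrite("pics/v4.png",cv2.resize(a[130:250,170:340],None,fx=4.5,fy=4.5,interpolation=2))
E
```

```text
[ 0.46724464 -0.25781426  0.21533736] [ 3.14119409e+00 -1.18003636e-03  2.92940994e+00] [array([256.8, 189.2]), array([256.7, 190.9])]
```

View pics/v4.png

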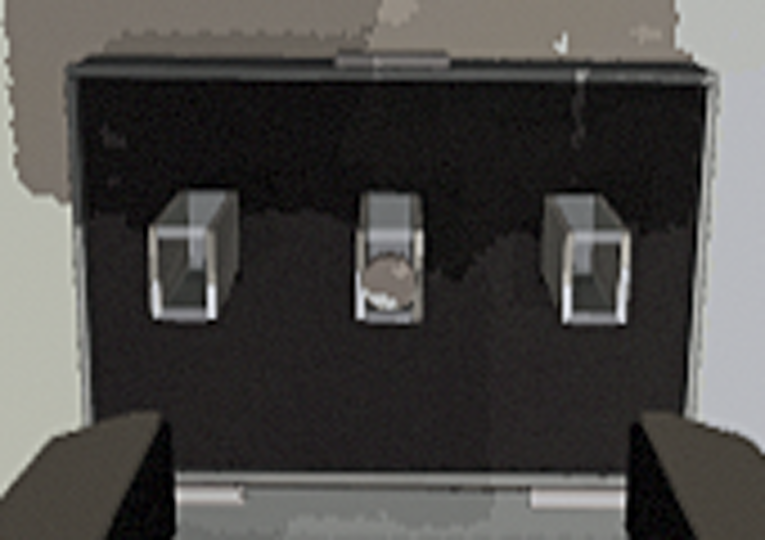

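The middle cell carries the stopper: disc at full-image (256.2,192.9), rim centre at (256.7,191.8).

```bash
python3 - <<'E'
from h import *
import pickle
c,s=pickle.load(open("w4.pkl","rb"))
P=[ray(c,256.2,192.9,.075),ray(c,256.7,191.8,.068)]
co=[ray(c,170+u/4.5,130+v/4.5,.068) for u,v in [(355,235),(425,235),(425,322),(355,322)]]
print(P,[np.linalg.norm(co[i]-co[i-1]).round(4) for i in range(4)])
e=[ray(c,170+u/4.5,130+v/4.5,.068) for u,v in [(185,278),(597,278)]];d=e[0]-e[1];print("row",e,"angle",np.arctan2(d[1],d[0]))
p=(P[0]+P[1])/2
y=s["ee_rot"][2];xt=np.array([np.cos(y),np.sin(y)]);yt=np.array([xt[1],-xt[0]])
d=p[:2]-s["eef_pos"][:2];print("tool xy cm",100*d@xt,100*d@yt)
E
```

```text
[array([ 0.47805898, -0.26252792,  0.075     ]), array([ 0.47879468, -0.26217806,  0.068     ])] [np.float64(0.0218), np.float64(0.0168), np.float64(0.0218), np.float64(0.0171)]
row [array([ 0.46830718, -0.31070534,  0.068     ]), array([ 0.48932329, -0.21322242,  0.068     ])] angle -1.783134056196722
tool xy cm -1.1887246740581692 -0.20820341925493532
```

>>> {"api": "drive_tool", "payload": {
  "motion": [
    [-1.19,-0.2,0,0,0,0,-0.36],
    [0,0,2.5,0,0,0,-0.36],
    [0,0,3,0,0,0,-0.36],
    [0,0,3,0,0,0,-0.36],
    [0,0,0,0,0,0,-0.36],
    [0,0,0,0,0,0,-0.36],
    [0,0,0,0,0,0,-0.36]
  ]
}}

```text
time_s: 9.5
eef_pos: [0.4791, -0.2631, 0.1327]
ee_rot: [-3.141, 0.002, 2.929]
ft_force: [0.6, -0.2, 0.3]
grip_width: 0.0299
grasp_force: 0.0
```

>>> {"api": "drive_tool", "payload": {
  "motion": [
    [0,0,2,0,0,0,-0.36],
    [0,0,2,0,0,0,-0.36],
    [0,0,2,0,0,0,-0.36],
    [0,0,2,0,0,0,-0.36],
    [0,0,1.6,0,0,0,-0.36],
    [0,0,0,0,0,0,-0.36],
    [0,0,0,0,0,0,-0.36]
  ]
}}

```text
time_s: 10.2
eef_pos: [0.4792, -0.263, 0.0363]
ee_rot: [-3.141, 0.001, 2.929]
ft_force: [0.5, -0.5, 0.2]
grip_width: 0.0298
grasp_force: 0.0
```

>>> {"api": "drive_tool", "payload": {
  "motion": [
    [0,0,0,0,0,0,-0.6],
    [0,0,0,0,0,0,-1],
    [0,0,0,0,0,0,-1],
    [0,0,0,0,0,0,-1],
    [0,0,0,0,0,0,-1]
  ],
  "squeeze": 12
}}

```text
time_s: 10.7
eef_pos: [0.4791, -0.2629, 0.0359]
ee_rot: [-3.141, 0.001, 2.929]
ft_force: [-0.2, 2.1, 6.2]
grip_width: 0.0159
grasp_force: 12.0
```

>>> {"api": "drive_tool", "payload": {
  "motion": [
    [0,0,-1,0,0,0,-1],
    [0,0,-2,0,0,0,-1],
    [0,0,-3,0,0,0,-1],
    [0,0,-3.5,0,0,0,-1],
    [0,0,-3.5,0,0,0,-1],
    [0,0,-3.5,0,0,0,-1],
    [0,0,-3,0,0,0,-1],
    [0,0,-1,0,0,0,-1],
    [0,0,0,0,0,0,-1]
  ]
}}

```text
time_s: 11.6
eef_pos: [0.4789, -0.2628, 0.2411]
ee_rot: [-3.141, 0.002, 2.929]
ft_force: [-0.1, -0.5, -1.2]
grip_width: 0.0158
grasp_force: 12.0
```

>>> {"api": "drive_tool", "payload": {
  "motion": [
    [0.28,2,0,0,0,0,-1],
    [0.28,3,0,0,0,0,-1],
    [0.28,3.5,0,0,0,0,-1],
    [0.28,3.5,0,0,0,0,-1],
    [0.28,3.5,0,0,0,0,-1],
    [0.28,3.5,0,0,0,0,-1],
    [0.28,3.5,0,0,0,0,-1],
    [0.28,3.5,0,0,0,0,-1],
    [0.28,3.5,0,0,0,0,-1],
    [0.28,3.5,0,0,0,0,-1],
    [0.28,3.5,0,0,0,0,-1],
    [0.28,3.5,0,0,0,0,-1]
  ]
}}

```text
time_s: 12.8
eef_pos: [0.5294, 0.1368, 0.238]
ee_rot: [-3.14, -0.003, 2.929]
ft_force: [0.1, 1.1, -0.3]
grip_width: 0.0159
grasp_force: 12.0
```

>>> {"api": "drive_tool", "payload": {
  "motion": [
    [0.28,3.5,0,0,0,0,-1],
    [0.28,3.5,0,0,0,0,-1],
    [0.26,3.5,0,0,0,0,-1],
    [0,2,0,0,0,0,-1],
    [0,0,0,0,0,0.1,-1],
    [0,0,0,0,0,0.13,-1],
    [0,0,0,0,0,0.13,-1],
    [0,0,0,0,0,0.13,-1],
    [0,0,0,0,0,0.13,-1],
    [0,0,0,0,0,0.13,-1],
    [0,0,0,0,0,0.13,-1],
    [0,0,0,0,0,0.13,-1]
  ]
}}

```text
time_s: 14.0
eef_pos: [0.5479, 0.2591, 0.2377]
ee_rot: [-3.138, 0.0, 1.913]
ft_force: [0.3, -0.3, 0.6]
grip_width: 0.016
grasp_force: 12.0
```

>>> {"api": "drive_tool", "payload": {
  "motion": [
    [0,0,0,0,0,0.13,-1],
    [0,0,0,0,0,0.13,-1],
    [0,0,0,0,0,0.03,-1],
    [0,0,0,0,0,0,-1],
    [0,0,0,0,0,0,-1],
    [0,0,0,0,0,0,-1]
  ]
}}

```text
time_s: 14.6
eef_pos: [0.5484, 0.2593, 0.2392]
ee_rot: [-3.141, 0.0, 1.63]
ft_force: [-0.9, -0.2, -0.5]
grip_width: 0.0161
grasp_force: 12.0
```

```bash
python3 - <<'E'
from h import *
import pickle
s=monitor.state();c=viewer.calibration("wrist");a=viewer.capture("wrist")[:,:,::-1]
pickle.dump((c,s),open("w5.pkl","wb"));cv2.imwrite("pics/w5.png",a)
print(s["time_s"],s["eef_pos"],s["ee_rot"],[proj(c,np.array([.55,.264+d,.075])).round(1) for d in(-.04,0,.04)])
cv2.imwrite("pics/v5.png",cv2.resize(a[40:300,120:400],None,fx=2.3,fy=2.3,interpolation=2))
E
```

```text
14.6 [0.54839554 0.25927279 0.23921005] [-3.14055717e+00  3.64197005e-04  1.62971222e+00] [array([257.9, 207.4]), array([260. , 173.7]), array([262.2, 137.9])]
```

View pics/v5.png

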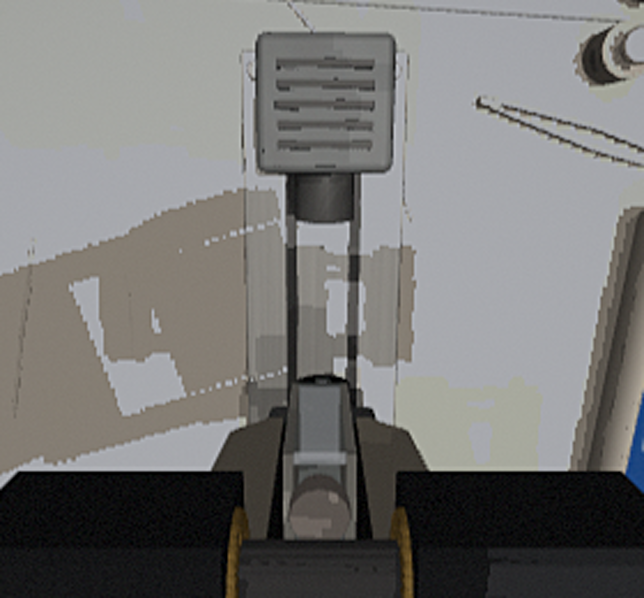

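The cell is held with its stopper on. The lamp barrel end is at full-image about (260,134). The top of the detector barrel end is at about (260,203.5). The rails are centred near u=260.

```bash
python3 - <<'E'
from h import *
import pickle
c,s=pickle.load(open("w5.pkl","rb"));g=cv2.imread("pics/w5.png",0)
for r in (122,125,128,205,207): print(r,g[r,238:284].tolist())
A=ray(c,260.1,134,.075);B=ray(c,260.1,203.5,.089);print(A,B,np.linalg.norm((A-B)[:2]),"yaw",np.arctan2(-(A-B)[0],(A-B)[1]))
y=s["ee_rot"][2];xt=np.array([np.cos(y),np.sin(y)]);yt=np.array([xt[1],-xt[0]])
for p in(A,B,(A+B)/2):d=p[:2]-s["eef_pos"][:2];print(p,"tool cm",100*d@xt,100*d@yt)
# cell held: stopper centre, rim centre in wrist picture
for (u,v,z) in((120+320/2.3,40+507/2.3,.239+.014+.025),):
  p=ray(c,u,v,z);d=p[:2]-s["eef_pos"][:2];print("stopper",p,100*d@xt,100*d@yt)
E
```

```text
122 [160, 158, 171, 169, 172, 186, 68, 29, 31, 35, 30, 34, 42, 50, 52, 56, 57, 59, 66, 70, 74, 78, 80, 82, 87, 77, 74, 71, 70, 64, 58, 58, 51, 45, 44, 17, 91, 80, 71, 180, 171, 168, 167, 168, 168, 169]
125 [137, 136, 159, 172, 171, 186, 78, 29, 36, 34, 32, 36, 47, 47, 55, 54, 61, 65, 63, 69, 73, 78, 78, 78, 83, 79, 77, 68, 63, 61, 59, 54, 52, 45, 41, 34, 87, 80, 70, 180, 171, 168, 169, 168, 168, 169]
128 [137, 138, 134, 173, 173, 184, 86, 44, 35, 37, 28, 33, 46, 53, 54, 56, 61, 63, 65, 70, 73, 74, 74, 79, 84, 76, 69, 65, 64, 61, 56, 56, 49, 51, 45, 26, 88, 79, 102, 178, 170, 168, 167, 168, 167, 169]
205 [113, 113, 116, 113, 114, 120, 104, 35, 32, 37, 27, 32, 13, 12, 1, 5, 3, 0, 0, 45, 56, 61, 60, 64, 39, 32, 0, 0, 0, 0, 6, 0, 2, 55, 65, 63, 49, 149, 166, 170, 170, 169, 167, 168, 168, 170]
207 [114, 116, 118, 115, 117, 121, 105, 33, 39, 72, 68, 64, 70, 64, 65, 63, 61, 65, 58, 57, 56, 54, 56, 53, 59, 58, 62, 62, 60, 62, 64, 69, 70, 21, 50, 62, 54, 182, 170, 172, 170, 168, 169, 170, 169, 168]
[0.54743083 0.30805383 0.075     ] [0.5518867  0.23321224 0.089     ] 0.07497411553230712 yaw 0.05946713786317446
[0.54743083 0.30805383 0.075     ] tool cm 4.875320835491796 0.1909280507823679
[0.5518867  0.23321224 0.089     ] tool cm -2.622089578610301 0.19506097115200743
[0.54965877 0.27063304 0.082     ] tool cm 1.1266156284407505 0.1929945109671823
stopper [0.54867239 0.26328937 0.278     ] 0.3993306218734651 0.05128726115062441
```

>>> {"api": "drive_tool", "payload": {
  "motion": [
    [0.5,0.13,1,0,0,0,-1],
    [0,0,2.5,0,0,0,-1],
    [0,0,2.5,0,0,0,-1],
    [0,0,2.5,0,0,0,-1],
    [0,0,2.5,0,0,0,-1],
    [0,0,2.5,0,0,0,-1],
    [0,0,2.3,0,0,0,-1],
    [0,0,1.5,0,0,0,-1],
    [0,0,0.5,0,0,0,-1],
    [0,0,0,0,0,0,-1],
    [0,0,0,0,0,0,-1],
    [0,0,0,0,0,0,-1]
  ]
}}

```text
time_s: 15.85
eef_pos: [0.5502, 0.2647, 0.063]
ee_rot: [3.14, -0.001, 1.629]
ft_force: [-0.4, 0.4, -0.2]
grip_width: 0.0161
grasp_force: 12.0
```

```bash
python3 - <<'E'
from h import *
s=monitor.state();print(s["time_s"],s["eef_pos"],s["ee_rot"],s["grip_width"],s["ft_force"])
c=viewer.calibration("side");a=viewer.capture("side")[:,:,::-1];cv2.imwrite("pics/s6.png",a)
G=s["eef_pos"]+[0,0,.014];print([proj(c,G+np.array([0,0,z])).round(1) for z in(-.032,0,.018,.025)],"beam ends",[proj(c,np.array([.5497-d*.06,.267+d,.075])).round(1) for d in(-.04,.04)])
o=cv2.resize(a[190:310,250:400],None,fx=4,fy=4,interpolation=2)
cv2.imwrite("pics/v6.png",np.hstack([o,cv2.resize(a[110:250,150:250],None,fx=2,fy=480/140,interpolation=2)]))
E
```

```text
15.85 [0.55019991 0.26468754 0.06299762] [ 3.13991106e+00 -5.53302537e-04  1.62879755e+00] 0.01607770176394237 [-0.41047294  0.37922528 -0.17898612]
[array([322.1, 255.5]), array([323.1, 243.7]), array([323.7, 236.8]), array([324. , 234.1])] beam ends [array([309.3, 236.4]), array([339.8, 253.9])]
```

View pics/v6.png

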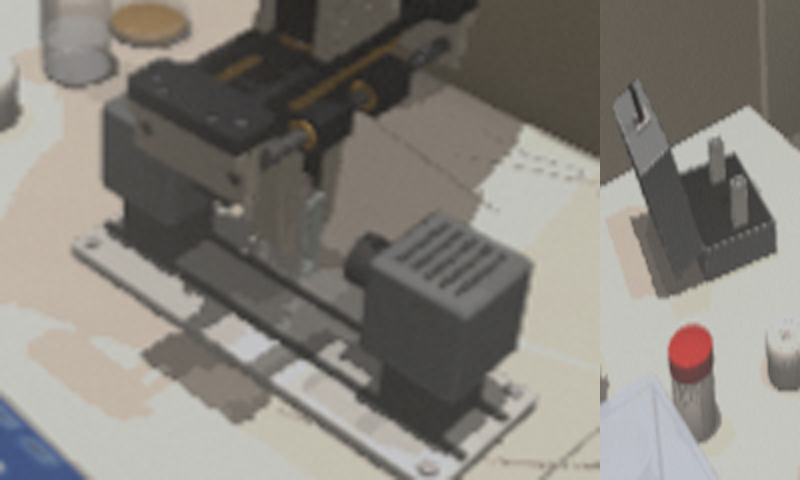

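The side view shows the cell held between the barrels and clear of them. The lamp barrel end at about (341,254) matches the prediction of (340,254). The lid is open and both spares are in place.

```bash
python3 -c "
from station import order;print(order.sign_off())"
```

```text
the job is handed in; nothing more can be done
None
```

I handed the job in at 15.9 s with the stoppered cell gripped upright between lamp and detector. By my measurements it is about 1 mm sideways from the beam and 2 mm above centre, the lid is open on its stop, and the two spare cells are still in their slots; the sign-off returned no verdict.

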